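# Put the blue bowls away in their lidded tub

## Task

Open the lid of the white tub all the way, until it rests against its stop. Then nest the two loose blue bowls, one after the other and in either order, into the blue bowl inside the tub, so that all three stand upright as one fully seated stack and the lid is left wide open. Lower the bowls into place rather than dropping them, and leave the bottle, the yellow bucket and the carton where they are.

Things in the scene. Friction and masses are not known exactly. Their poses are not given: they have to be found in the camera images.
- tub: open white storage tub, fixed to the table, outside 200 x 250 x 118 mm (its x, y, z), walls and floor 5 mm thick. Origin: centre of its underside, on the table. Its x axis points to the hinge side (to the robot's right, roughly -y of the world), its y axis runs along the hinge, z up.
- lid (a joint): angle of the grey lid: 0 closed; grows as it opens upward and over the hinge side; 1.75 rad is the stop, a little past vertical. The hinge is stiff: the lid stays where it is left and takes about 2 to 3 N at the handle to swing. It may start a little ajar.
- lid_hinge (a point): middle of the lid's hinge line (the lower edge of the lid, at the tub's hinge-side rim, 118 mm above the table). The lid reaches 200 mm from it and is 250 mm wide, 7 mm thick.
- lid_handle (a point): middle of the black bar handle on the lid's upper face, 100 mm long, round, about 10 mm thick, parallel to the hinge and 35 mm clear (centre) of the lid's face. Lid closed: 170 mm from the hinge line towards the tub's -x side and 42 mm above it; it turns about the hinge with the lid and is on the outer side when that stands open.
- bowl_base_center (a point): blue bowl upright on the tub floor, hidden while the lid is shut. All three alike: 60 mm high; top 22 mm a collar, 108 mm outside, 92 mm inside diameter (wall 8 mm, flat rim); below it steps in to 86 mm, tapering to a 60 mm foot, bottom 4 mm thick. Nested, the step rests on the rim below: 22 mm per bowl, 3 mm side play. Point: on its axis, 30 mm below the rim; z out of the mouth
- bowl_a_center (a point): loose blue bowl, round, same shape as the one in the tub: 60 mm high, collar 108 mm outside and 92 mm inside diameter, 22 mm high. Stands upright on the table left of the tub. 0.08 to 0.17 kg. Point: on its axis, half-way up, 30 mm below the rim; z out of the mouth, yaw does not matter
- bowl_b_center (a point): loose blue bowl, round, same shape as the one in the tub: 60 mm high, collar 108 mm outside and 92 mm inside diameter, 22 mm high. Stands upright on the table left of the tub. 0.08 to 0.17 kg. Point: on its axis, half-way up, 30 mm below the rim; z out of the mouth, yaw does not matter
- bottle_center (a point): bystander: white plastic bottle with a red band, 64 mm diameter, 180 mm high, standing among the loose bowls; this point is on its axis, 90 mm up.
- bucket_center (a point): bystander: yellow waste bucket with a red lid, 130 mm diameter, 115 mm high, beyond the bowls; this point is on its axis, half-way up.
- carton_center (a point): bystander: flat cardboard carton 80 x 130 x 50 mm lying beyond the tub; this point is its centre.
Not all that is in view belongs to the job. What is shaped like the part that bears bowl_a_center but green or orange is not meant. What is shaped like the part that bears bowl_b_center but green is not meant.

How it is judged:
By the outcome, as a careful person would: the job done as asked, in the order asked, and still so for the second after the job is handed in, with the robot touching nothing.
It also fails if it takes over 72 s, if anything falls off the work surface, if the arm or the gripper's body presses on something with over 40 N, if the wrist force passes 120 N, or if a joint passes its speed limit or range.

## Robot

A 6-joint arm with a two-finger parallel gripper is mounted at the origin on the work surface. World frame = base frame: x ahead of the robot, y to its left, z up, the work surface at z = 0. Lengths are in mm, angles in degrees, forces in N, time in s.
With the tool pointing down it reaches from about 300 to 850 mm from the base axis. Payload 4.2 kg.
Tool frame: the origin (TCP) lies at the very end of the fingers, on their centre line; the grasp point (between the pads) lies 19 mm behind it; x points along the fingers, z is the direction in which the jaws open and shut, and the axes are right-handed (so a half turn about x gives the same grasp; the last joint's range is limited). The gripper opens to 91 mm and grips with 3 to 60 N. Pads are 32 mm wide; open, the fingers measure 118 mm over their backs; the gripper's body (76 mm by 178 mm) begins 60 mm behind the grasp point.
Start: joints at [-76.604, 18.312, 89.639, -0, 72.044, -1.146], TCP at [144.376, -556.599, 179.776] pointing down, gripper open.
Joint ranges: [-177.97, 177.97], [-48.28, 115.42], [12.27, 149.76], [-77.06, 257.06], [2.81, 150.46], [-146.56, 146.56]. Speed limits (degrees/s): [147.25, 147.25, 180, 180, 180, 180].

## Interface

Orientations are given as [roll, pitch, yaw] about the fixed x, y, z axes, in that order (R = Rz(yaw) Ry(pitch) Rx(roll)).
In Python, from workcell import state, grab_frame, camera_info, env, search_frame, place_of gives the robot as it stands.
- The arm moves only by the tool drive_tool, never from a script. Its argument "plan" is a list of rows, each a list of 7 numbers: the turn, a rotation vector about the world's x, y, z in degrees, then the shift along the world's x, y, z in mm, then the finger opening in mm, from 0 to 91.2. In form: [[wx, wy, wz, dx, dy, dz, jaw], ...]. A call has 1 to 10 rows; each row is the pose to reach, as a shift and turn from the pose measured when the call began; what a row does not reach only later rows make up. A row lasts 1/8 s, in which the tool goes at most 62.5 mm and 10.7 degrees, less where a joint would pass 70% of its speed; a pose out of reach is approached as far as the arm can. A call with a gripper value outside its range is refused whole. The fingers move at their own pace and stop on an object; "grip_force" is the grip in N (left out, the last holds). Time passes only in rows, so rows that repeat a pose let the fingers close. It gives the time, the measured TCP pose, the force and the opening at its end, in the units of the state.
- state(): the state, without advancing time (a new reading comes with each control period).
- grab_frame(name): name is "side" or "top" or "wrist"; returns the picture (384x512x3 uint8, red, green, blue); there is no depth.
- camera_info(name): a dict with "intrinsics" (3x3 intrinsics, pixels), "k1" (the pictures are not rectified: a ray, as slopes to the right and down, at radius r is drawn at 1 + k1 r^2 times it, then the intrinsics apply), "origin" and "orientation" of the camera in the world; the wrist camera has in their place "hand_eye" (4x4, takes a point from camera to tool coordinates, whose origin is the TCP and whose axes are the tool frame's). Camera axes: x right, y down, z forward; pixel columns grow to the right and rows downward; lengths in mm; the calibration is good to about 2 mm. A picture is of the moment at which its call begins: read the wrist's pose just before it. camera_info takes no time and is no camera call.
- env.job_done(): hands the job in, once; it reports no verdict.
Trained networks look in the newest picture that a camera, given by its name, has taken for a name from the list of things; names that differ only in an ending like _2 or _b are one class to them, and where a whole thing is asked for, a point or a joint stands for the part that bears it (a point fixed in the world has none). Each returns a list of dicts, best first, with "p" (0 to 1); they miss things now and then, are a little off and sometimes report something else, mostly with a low value. They report only what shows in the picture. A call takes as long as a camera call. They do not tell look-alikes from the thing itself.
- search_frame(camera, label): "rect" ([left, top, right, bottom] as shares, 0 to 1, of the picture: columns of its width, rows of its height, round what is visible of it).
- place_of(camera, label): "location" ([column, row] as shares, 0 to 1, of the picture: columns of its width, rows of its height: a listed point, or the origin of a listed thing).
The state is a dict: "time_s": time; "qpos": joint angles; "qvel": joint speeds; "effort": joint torques, N m; "ee_pos": TCP position; "ee_rot": TCP orientation; "force": force on the tool from outside, world axes, zero at the start; "torque": the same for the moment, N m; "gripper_width": finger opening in mm.
Only numpy, scipy, OpenCV 4.12 (cv2) and the standard library are available. Lean on these libraries where they do the work, as an engineer would, in place of code of your own. Each camera call takes 0.05 s, during which the arm holds its last target. There are 200 camera calls.

## Working session

There is one attempt and no reset: what is moved stays moved. The work goes in short steps, Python scripts to look and compute and a tool call to move; the robot and the scene stay as the last step left them, time stands still between calls to the robot, and variables do not carry over. Pictures are saved under pics/ and viewed, about 8 in all and at most 12, crops included, and the job is handed in when it is done.

Besides the shell and the picture viewer there is one more tool, called after ">>>" as name(argument=value, ...), one argument or row to a line, values as JSON. drive_tool: Moves the arm, as the interface text tells. Its arguments: {"type":"object","properties":{"plan":{"type":"array"},"grip_force":{"type":"number"}},"required":["plan"]}

```bash
mkdir -p pics; cat > h.py <<'E'
import numpy as np, cv2
from scipy.spatial.transform import Rotation as Ro
from workcell import state, grab_frame, camera_info, env, search_frame, place_of
def campose(n, s=None):
    c=camera_info(n)
    if 'hand_eye' in c:
        s=s or state(); H=np.array(c['hand_eye']); T=np.eye(4)
        T[:3,:3]=Ro.from_euler('xyz',s['ee_rot'],degrees=True).as_matrix(); T[:3,3]=s['ee_pos']
        T=T@H; return c,T[:3,:3],T[:3,3]
    o=np.array(c['orientation'])
    R=o if o.shape==(3,3) else Ro.from_euler('xyz',o,degrees=True).as_matrix()
    return c,R,np.array(c['origin'])
def ray(n,uv,s=None):
    c,R,o=campose(n,s); K=np.array(c['intrinsics'])
    d=np.array([(uv[0]-K[0,2])/K[0,0],(uv[1]-K[1,2])/K[1,1]]); p=d.copy()
    for _ in range(20): p=d/(1+c['k1']*(p@p))
    return o,R@np.array([p[0],p[1],1])
def atz(n,uv,z,s=None):
    o,d=ray(n,uv,s); return o+d*(z-o[2])/d[2]
def proj(n,P,s=None):
    c,R,o=campose(n,s); K=np.array(c['intrinsics']); q=R.T@(np.array(P)-o); p=q[:2]/q[2]
    p=p*(1+c['k1']*(p@p)); return np.array([K[0,0]*p[0]+K[0,2],K[1,1]*p[1]+K[1,2]])
def tri(a,b):
    (o1,d1),(o2,d2)=a,b; A=np.stack([d1,-d2],1); t=np.linalg.lstsq(A,o2-o1,rcond=None)[0]
    p,q=o1+t[0]*d1,o2+t[1]*d2; return (p+q)/2,np.linalg.norm(p-q)
def px(l): return np.array([l[0]*512,l[1]*384])
def save(n,name): 
    im=grab_frame(n); cv2.imwrite(f'pics/{name}.png',im[:,:,::-1]); return im
E
python3 - <<'E'
from h import *
np.set_printoptions(precision=1,suppress=True)
print(state()); 
for n in('top','side','wrist'): print(n,camera_info(n))
a=save('top','t0');b=save('side','s0')
cv2.imwrite('pics/ts0.png',np.vstack([a,b])[:,:,::-1])
names=['tub','lid','lid_hinge','lid_handle','bowl_a_center','bottle_center','bucket_center','carton_center']
for n in('top','side'):
  for l in names:
    print(n,l,[(round(r['p'],2),px(r['location'])) for r in place_of(n,l)][:6])
E
```

```text
{'time_s': 0.0, 'qpos': array([-76.6,  18.3,  89.7,   0. ,  72. ,  -1.1]), 'qvel': array([ 0. ,  0.1,  0.1,  0.1, -0. ,  0.1]), 'effort': array([ -0. , -41.2, -23.2,   0.1,   0. ,  -0. ]), 'ee_pos': array([ 144.2, -556. ,  179. ]), 'ee_rot': array([178.7,  89.9, 103.2]), 'force': array([-0.3, -0.3,  0.5]), 'torque': array([0., 0., 0.]), 'gripper_width': 91.07147377161131}
top {'intrinsics': array([[428.4,   0. , 259.9],
       [  0. , 428.4, 193.3],
       [  0. ,   0. ,   1. ]]), 'k1': -0.07975428618695896, 'origin': array([ 489.7,   98.6, 1313.3]), 'orientation': array([-176. ,   -0.3,  -91. ])}
side {'intrinsics': array([[428.8,   0. , 255.7],
       [  0. , 428.8, 191.8],
       [  0. ,   0. ,   1. ]]), 'k1': -0.05284360649494556, 'origin': array([-45.1, 967.2, 978.9]), 'orientation': array([-128.7,    0.5, -144.6])}
wrist {'intrinsics': array([[339.7,   0. , 261. ],
       [  0. , 339.7, 191.2],
       [  0. ,   0. ,   1. ]]), 'k1': -0.045474276469747575, 'hand_eye': array([[  -0. ,   -0.3,    1. , -204.7],
       [  -0. ,   -1. ,   -0.3,   80.6],
       [   1. ,   -0. ,    0. ,   -0.9],
       [   0. ,    0. ,    0. ,    1. ]])}
top tub [(0.57, array([338.7, 212.3]))]Traceback (most recent call last):
  File "<stdin>", line 10, in <module>
ValueError: it knows: bottle_center, bowl_a_center, bowl_b_center, bowl_base_center, bucket_center, carton_center, lid_handle, lid_hinge, tub
```

```bash
ls pics
```

```text
s0.png
t0.png
ts0.png
```

```bash
python3 - <<'E'
from h import *
np.set_printoptions(precision=1,suppress=True)
names=['tub','lid_hinge','lid_handle','bowl_a_center','bottle_center','bucket_center','carton_center']
zs=dict(tub=0,lid_hinge=118,lid_handle=160,bowl_a_center=30,bottle_center=90,bucket_center=57,carton_center=25)
for n in('top','side'):
  for l in names:
    print(n,l,[(round(r['p'],2),px(r['location']),atz(n,px(r['location']),zs[l])[:2]) for r in place_of(n,l)][:6])
E
python3 -c "
import cv2,numpy as np
a=cv2.imread('pics/ts0.png');b=np.hstack([a[:384],a[384:]]);cv2.imwrite('pics/v1.png',cv2.resize(b,(800,300),interpolation=cv2.INTER_AREA))"
```

```text
top tub [(0.57, array([338.7, 212.3]), array([ 519.2, -150.6]))]
top lid_hinge [(0.56, array([379. , 204.1]), array([ 537.4, -243.1]))]
top lid_handle [(0.94, array([326.1, 216.4]), array([505.3, -85.8]))]
top bowl_a_center [(0.92, array([242. , 176.2]), array([632.4, 143.7])), (0.82, array([244.1, 123.7]), array([793.1, 135. ])), (0.73, array([191.8, 277.1]), array([333.6, 297.8])), (0.38, array([327.9, 213.1]), array([ 516.8, -112.2]))]
top bottle_center [(0.81, array([229.6, 239.6]), array([445.2, 179.7]))]
top bucket_center []
top carton_center [(0.59, array([302.9, 116. ]), array([815.5, -45.3]))]
side tub [(0.88, array([309.7, 188.1]), array([ 519.5, -157.2]))]
side lid_hinge [(0.65, array([320. , 148.1]), array([ 539. , -250.9]))]
side lid_handle [(0.59, array([305.9, 162.3]), array([507.1, -87.7]))]
side bowl_a_center [(0.98, array([201.6, 195.4]), array([793.1, 130. ])), (0.94, array([229.2, 214.1]), array([652.2, 152.1])), (0.88, array([284.8, 287.6]), array([335.9, 305.6])), (0.67, array([279.2, 229.1]), array([476.5, 117.5]))]
side bottle_center [(0.78, array([279.5, 230.3]), array([440., 175.]))]
side bucket_center [(0.69, array([318.4, 145.7]), array([ 594.1, -349.2])), (0.56, array([168.8, 242.5]), array([702.4, 381. ]))]
side carton_center [(0.98, array([228.5, 171. ]), array([810.3, -44.4]))]
```

View pics/ts0.png

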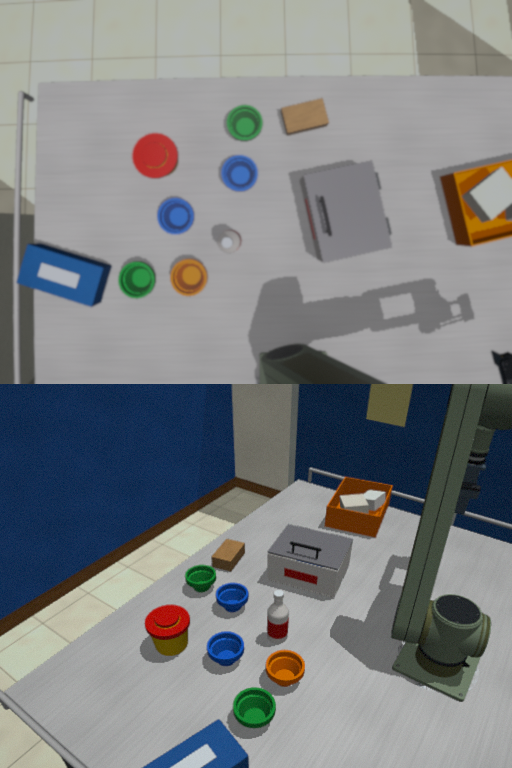

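```bash
python3 - <<'E'
from h import *
np.set_printoptions(precision=1,suppress=True)
for n in('top','side'):
  im=cv2.imread(f'pics/{n[0]}0.png'); hsv=cv2.cvtColor(im,cv2.COLOR_BGR2HSV)
  m=cv2.inRange(hsv,(105,130,90),(120,255,255))
  k,lab,st,ce=cv2.connectedComponentsWithStats(m)
  for i in range(1,k):
    if 200<st[i,4]<3000:
      x,y,w,h,a=st[i]
      print(n,st[i],ce[i],'rim@60',atz(n,(x+w/2,y+h/2),60)[:2], 'extent', atz(n,(x,y+h/2),60)[:2],atz(n,(x+w,y+h/2),60)[:2])
# handle tri
h,e=tri(ray('top',px(place_of('top','lid_handle')[0]['location'])),ray('side',px(place_of('side','lid_handle')[0]['location'])))
print('handle',h,e)
h,e=tri(ray('top',px(place_of('top','lid_hinge')[0]['location'])),ray('side',px(place_of('side','lid_hinge')[0]['location'])))
print('hinge',h,e)
cs=[]
for n in('top','side'):
  im=cv2.imread(f'pics/{n[0]}0.png');c=im[130:280,280:410] if n=='top' else im[120:230,240:380]
  cs.append(cv2.resize(c,(400,440),interpolation=cv2.INTER_CUBIC))
cv2.imwrite('pics/v2.png',np.hstack(cs))
E
```

```text
top [222 156  35  34 922] [238.7 172.6] rim@60 [638.7 149.9] extent [639.6 201.4] [637.8  98.4]
top [158 198  35  35 970] [175.  215.5] rim@60 [516.9 339.3] extent [517.8 390.9] [516.1 287.9]
top [  18  244   86   62 2532] [ 60.3 274.3] rim@60 [346.6 681.6] extent [346.8 814.7] [346.  551.8]
side [216 199  32  23 514] [231.4 210.5] rim@60 [633.6 158.8] extent [676.5 188.6] [590.9 129. ]
side [207 248  37  28 767] [224.8 262.5] rim@60 [511.7 345.9] extent [555.1 376.4] [468.5 315.6]
side [ 144  336  104   48 2061] [205.7 364.4] rim@60 [378.7 623.4] extent [477.4 694.2] [280.3 553.7]
handle [505.5 -85.3 162. ] 0.5833224867610951
hinge [ 536.1 -242.2  123.6] 2.477741185737576
```

View pics/v2.png

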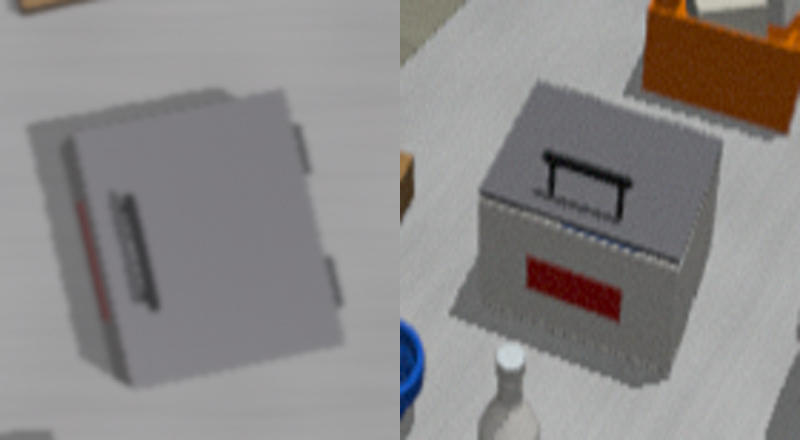

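```bash
cat >> h.py <<'E'
def tool(s=None):
    s=s or state(); return Ro.from_euler('xyz',s['ee_rot'],degrees=True).as_matrix()
def jawang(s=None):
    z=tool(s)[:,2]; return np.degrees(np.arctan2(z[1],z[0]))
E
python3 - <<'E'
from h import *
np.set_printoptions(precision=2,suppress=True)
s=state();print(s['time_s'],s['ee_pos'],s['qpos'],jawang(s));print(tool(s))
print(np.array(camera_info('wrist')['hand_eye']))
E
```

```text
1.05 [ 144.39 -556.61  179.79] [-76.6   18.31  89.64   0.    72.04  -1.15] -75.4574411283876
[[ 0.    0.97  0.25]
 [-0.    0.25 -0.97]
 [-1.    0.    0.  ]]
[[  -0.     -0.29    0.96 -204.66]
 [  -0.     -0.96   -0.29   80.55]
 [   1.     -0.      0.     -0.88]
 [   0.      0.      0.      1.  ]]
```

>>> drive_tool(
  plan=[
    [0,0,0,20,20,50,91],
    [0,0,-1,60,70,70,91],
    [0,0,-2,100,120,70,91],
    [0,0,-3,150,180,70,91],
    [0,0,-3.5,200,245,70,91],
    [0,0,-3.5,245,310,70,91],
    [0,0,-3.5,290,370,70,91],
    [0,0,-3.5,330,425,70,91],
    [0,0,-3.5,361,471,70,91],
    [0,0,-3.5,361,471,70,91],
  ],
)

```text
time_s: 2.3
ee_pos: [502.9, -88.7, 250.0]
ee_rot: [42.2, 89.9, -36.8]
force: [0.5, -0.7, -0.2]
gripper_width: 91.1
```

```bash
python3 - <<'E'
from h import *
np.set_printoptions(precision=1,suppress=True)
s=state();im=save('wrist','w1');print(s['ee_pos'],jawang(s),s['qpos'])
r=place_of('wrist','lid_handle');print([(a['p'],px(a['location']),atz('wrist',px(a['location']),164,s)) for a in r])
r=place_of('wrist','lid_hinge');print([(a['p'],px(a['location']),atz('wrist',px(a['location']),118,s)) for a in r])
E
```

```text
[502.9 -88.7 250. ] -78.94574262774385 [-11.3  10.2  90.5  -0.   79.2  67.7]
[(0.71, array([254.8, 175.7]), array([509.2, -81.3, 164. ]))]
[(0.78, array([424.3, 166.9]), array([ 540.3, -251.3,  118. ]))]
```

View pics/w1.png

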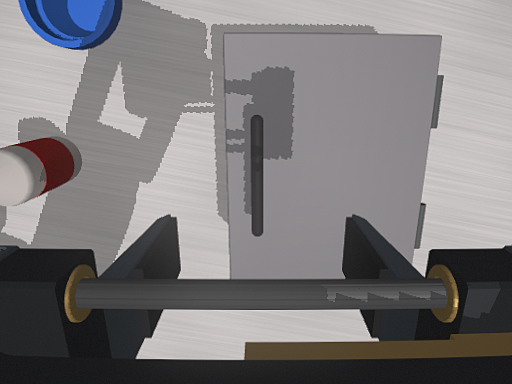

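>>> drive_tool(
  plan=[
    [0,0,0,3,3,-40,91],
    [0,0,0,5,6,-75,91],
    [0,0,0,5,6,-102,91],
    [0,0,0,5,6,-102,60],
    [0,0,0,5,6,-102,20],
    [0,0,0,5,6,-102,5],
    [0,0,0,5,6,-102,5],
    [0,0,0,5,6,-102,5],
    [0,0,0,5,6,-102,5],
    [0,0,0,5,6,-102,5],
  ],
  grip_force=20,
)

```text
time_s: 3.7
ee_pos: [508.0, -82.2, 147.4]
ee_rot: [-109.9, 90.0, 171.4]
force: [-0.1, 0.1, 0.3]
gripper_width: 24.0
```

>>> drive_tool(
  plan=[
    [0,0,0,0,0,0,5],
    [0,0,0,0,0,0,5],
    [0,0,0,0,0,0,5],
    [0,0,0,0,0,0,5],
  ],
)

```text
time_s: 4.2
ee_pos: [507.9, -82.2, 147.4]
ee_rot: [-106.2, 90.0, 175.1]
force: [-0.6, -0.2, -0.5]
gripper_width: 4.7
```

```bash
python3 - <<'E'
from h import *
np.set_printoptions(precision=1,suppress=True)
s=state();im=save('wrist','w2');b=save('side','s2');print(s['ee_pos'],jawang(s),s['gripper_width'])
c=cv2.resize(b[110:240,230:390],None,fx=2.4,fy=2.4*384/312,interpolation=cv2.INTER_CUBIC)
c=cv2.resize(c,(384,384))
cv2.imwrite('pics/v4.png',np.hstack([cv2.resize(im,(416,384)),c])[:,:,::-1])
E
```

```text
[507.9 -82.2 147.4] -78.65993951689873 4.676311581443481
```

View pics/v4.png

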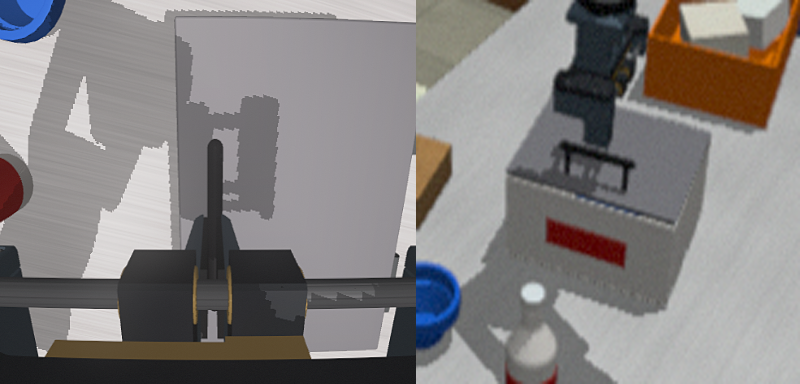

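```bash
python3 - <<'E'
from h import *
np.set_printoptions(precision=1,suppress=True)
c2=lambda x,y:np.array([240+(x-400)*.35,120+y/4]); ct=lambda x,y:np.array([280+x*.325,130+y*150/440])
for a,b in(((548,156),(127,195)),((630,183),(153,308))):
  print(tri(ray('side',c2(*a)),ray('top',ct(*b))), [atz('side',c2(*a),z) for z in (140,160)],[atz('top',ct(*b),z) for z in (140,160)])
s=state();t=s['ee_pos'];print('tip px side',proj('side',t),'bar w1 z dep')
# wrist w1 bar ends with pose then
s1=dict(ee_pos=np.array([502.9,-88.7,250.]),ee_rot=[42.2,89.9,-36.8])
for uv in((257,118),(257,234)):print([atz('wrist',uv,z,s1) for z in(140,150,160,170)])
E
```

```text
(array([557.3, -75.2, 160.9]), np.float64(4.386087655004124)) [array([ 570.8, -103.1,  140. ]), array([556.2, -77.5, 160. ])] [array([560.5, -77.2, 140. ]), array([559.3, -74.2, 160. ])]
(array([455.3, -93.6, 163.4]), np.float64(0.26026792640386665)) [array([ 469.7, -124. ,  140. ]), array([457.5, -97.9, 160. ])] [array([454.4, -97.6, 140. ]), array([455. , -94.2, 160. ])]
tip px side [304.6 166.1] bar w1 z dep
[array([556.9, -74. , 140. ]), array([557.7, -73.9, 150. ]), array([558.4, -73.9, 160. ]), array([559.2, -73.8, 170. ])]
[array([444.5, -95.4, 140. ]), array([448.8, -94.6, 150. ]), array([453.2, -93.9, 160. ]), array([457.5, -93.2, 170. ])]
```

>>> drive_tool(
  plan=[
    [0,0,0,0,0,0,0],
    [0,0,0,0,0,0,0],
    [0,0,0,0,0,0,0],
    [0,0,0,0,0,0,0],
    [0,0,0,0,0,0,0],
  ],
  grip_force=20,
)

```text
time_s: 4.92
ee_pos: [507.9, -82.1, 147.4]
ee_rot: [-109.8, 90.0, 171.6]
force: [0.9, 0.4, 0.3]
gripper_width: 0.5
```

```bash
python3 - <<'E'
from h import *
s=state();im=save('wrist','w3');b=save('side','s3');print(s['gripper_width'],s['force'])
c=cv2.resize(b[130:190,270:345],(480,384),interpolation=cv2.INTER_CUBIC)
w=cv2.resize(im[120:360,180:360],(288,384))
cv2.imwrite('pics/v5.png',np.hstack([w,c])[:,:,::-1])
E
```

```text
0.46502748048436227 [0.8555168  0.35375208 0.27354222]
```

View pics/v5.png

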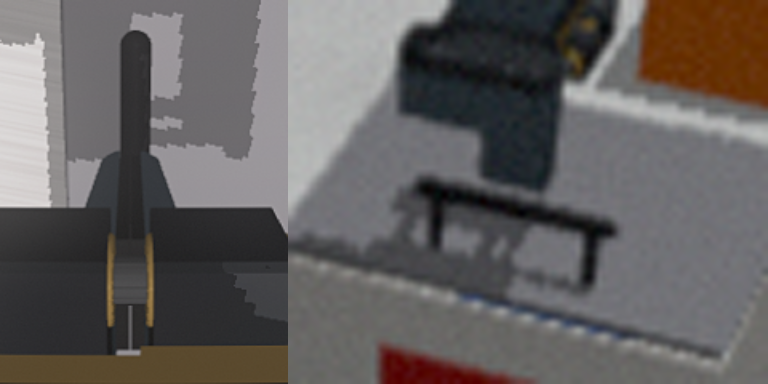

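```bash
python3 - <<'E'
from h import *
np.set_printoptions(precision=1,suppress=True)
s=state();t=np.array(s['ee_pos'])
for dz in(0,10,20,30): print(dz,proj('wrist',t+[0,0,dz],s),proj('wrist',t+[16,3,dz],s),proj('side',t+[0,0,dz]),proj('side',t+[-16,0,dz]))
b=np.array([507,-84,162]);d=np.array([.98,.19,0])*50
print('bar',[proj(n,b+k*d,s) for n in('wrist','side') for k in(-1,1)])
E
```

```text
0 [262.2 219.6] [262.5 195.5] [304.6 166.1] [308.8 167.7]
10 [262.2 225.5] [262.6 200.5] [304.8 163.7] [309.  165.2]
20 [262.3 232.1] [262.7 206. ] [305.  161.2] [309.2 162.8]
30 [262.4 239.2] [262.7 212. ] [305.2 158.7] [309.4 160.3]
bar [array([264.2, 301.2]), array([265.7, 148.5]), array([319.8, 165.8]), array([291.4, 158.9])]
```

>>> drive_tool(
  plan=[
    [0,0,0,0,-2,0,60],
    [0,0,0,0,-2,0,60],
    [0,0,0,0,-2,0,60],
    [0,0,0,0,-2,0,60],
    [0,0,0,0,-2,0,60],
    [0,0,0,0,-2,-4,60],
    [0,0,0,0,-2,-8,60],
    [0,0,0,0,-2,-12,60],
  ],
)

```text
time_s: 6.02
ee_pos: [507.8, -84.1, 135.0]
ee_rot: [-109.6, 89.9, 171.8]
force: [0.9, -0.1, 0.6]
gripper_width: 59.5
```

>>> drive_tool(
  plan=[
    [0,0,0,0,0,-3,60],
    [0,0,0,0,0,-5,60],
    [0,0,0,0,0,-7,60],
  ],
)

```text
time_s: 6.4
ee_pos: [507.9, -84.1, 127.9]
ee_rot: [-110.8, 89.9, 170.6]
force: [-0.6, -0.8, -0.3]
gripper_width: 60.0
```

>>> drive_tool(
  plan=[
    [0,0,0,0,0,-2,40],
    [0,0,0,0,0,-4,0],
    [0,0,0,0,0,-4,0],
    [0,0,0,0,0,-4,0],
    [0,0,0,0,0,-4,0],
    [0,0,0,0,0,-4,0],
    [0,0,0,0,0,-4,0],
    [0,0,0,0,0,-4,0],
  ],
  grip_force=20,
)

```text
time_s: 7.4
ee_pos: [507.9, -84.0, 123.9]
ee_rot: [-130.3, 89.9, 151.0]
force: [0.2, 1.6, 0.5]
gripper_width: 10.1
```

```bash
python3 - <<'E'
from h import *
s=state();b=save('side','s4');print(s['gripper_width'],s['force'],s['ee_pos'])
E
```

```text
10.077749731872457 [0.17397731 1.551976   0.456317  ] [507.88919748 -83.96631216 123.92197238]
```

>>> drive_tool(
  plan=[
    [1.8,0.3,0,1,-4.5,17.5,0],
    [3.5,0.7,0,2,-10.5,34.5,0],
    [5.3,1,0,3.5,-18.5,50,0],
    [7.1,1.4,0,5.5,-28,65,0],
    [8.8,1.7,0,7.5,-38.5,79,0],
    [10.6,2.1,0,10,-51,91.5,0],
    [12.4,2.4,0,12.5,-64.5,102.5,0],
    [14.1,2.8,0,15.5,-78.5,112,0],
    [15.9,3.1,0,18.5,-94,119.5,0],
    [17.7,3.4,0,21.5,-110,125.5,0],
  ],
)

```text
time_s: 8.7
ee_pos: [529.2, -191.7, 252.1]
ee_rot: [179.3, 71.6, 100.7]
force: [-0.5, 5.5, 6.4]
gripper_width: 10.1
```

>>> drive_tool(
  plan=[
    [1.8,0.3,0,3.5,-18.5,2.5,0],
    [3.5,0.7,0,7,-35.5,5,0],
    [5.3,1,0,10,-52.5,5.5,0],
    [7.1,1.4,0,13.5,-69,4,0],
    [8.8,1.7,0,16.5,-85.5,0.5,0],
    [10.6,2.1,0,20,-102,-4.5,0],
  ],
)

```text
time_s: 9.45
ee_pos: [549.1, -293.9, 248.4]
ee_rot: [179.4, 60.7, 100.9]
force: [-0.0, 1.9, 1.5]
gripper_width: 10.4
```

```bash
python3 - <<'E'
from h import *
np.set_printoptions(precision=1,suppress=True)
s=state();print(s['force'],s['ee_pos'],s['qpos'],s['gripper_width'])
a=save('top','t5');b=save('side','s5')
cv2.imwrite('pics/v6.png',np.hstack([cv2.resize(a[110:290,230:430],(400,360)),cv2.resize(b[60:240,200:400],(400,360))])[:,:,::-1])
E
```

```text
[-0.   1.9  1.5] [ 549.1 -293.9  248.4] [-39.8  34.6  59.7  19.  108.2  41.1] 10.447647368160812
```

View pics/v6.png

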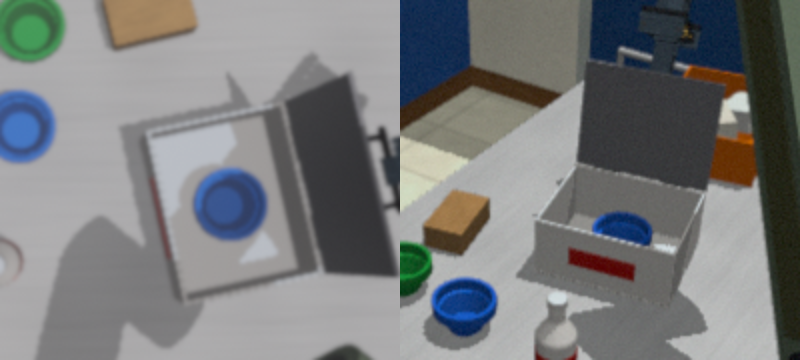

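>>> drive_tool(
  plan=[
    [0,0,0,0.7,-3.7,-1.4,0],
    [0,0,0,1.4,-7.4,-3,0],
    [0,0,0,2.2,-11,-4.5,0],
  ],
)

```text
time_s: 9.93
ee_pos: [550.5, -301.8, 244.7]
ee_rot: [179.5, 60.1, 101.1]
force: [-3.3, 19.1, 7.7]
gripper_width: 10.4
```

>>> drive_tool(
  plan=[
    [0,0,0,0.7,-3.7,-1.6,0],
    [0,0,0,1.4,-7.4,-3.3,0],
  ],
)

```text
time_s: 10.18
ee_pos: [550.2, -301.4, 245.0]
ee_rot: [179.6, 59.1, 101.5]
force: [-5.0, 23.1, 8.5]
gripper_width: 10.4
```

>>> drive_tool(
  plan=[
    [0,0,0,0,0,0,24],
    [0,0,0,0,0,0,24],
    [0,0,0,0,0,0,24],
    [0,0,0,2,-10,17.5,24],
    [0,0,0,4,-20,35,24],
    [0,0,0,7,-35,61,24],
    [0,0,0,10,-50,90,60],
    [0,0,0,10,-50,120,90],
    [-10,-2,0,10,-50,150,90],
  ],
)

```text
time_s: 11.3
ee_pos: [561.2, -355.9, 388.4]
ee_rot: [-179.3, 69.2, 102.3]
force: [2.0, 0.5, -0.3]
gripper_width: 51.4
```

```bash
python3 - <<'E'
from h import *
np.set_printoptions(precision=1,suppress=True)
s=state();print(s['force'],s['ee_pos'],s['qpos'],s['gripper_width'],jawang(s));print(tool(s))
a=save('top','t6');b=save('side','s6')
for n,im in(('top',a),('side',b)):
  r=place_of(n,'bowl_base_center');print(n,[(round(q['p'],2),px(q['location']),atz(n,px(q['location']),30)[:2],atz(n,px(q['location']),35)[:2]) for q in r])
  print(n,[(q['p'],px(q['location'])) for q in place_of(n,'lid_handle')],[(q['p'],px(q['location'])) for q in place_of(n,'lid_hinge')])
  hsv=cv2.cvtColor(im,cv2.COLOR_RGB2HSV)
  m=cv2.inRange(hsv,(105,130,50),(120,255,255))
  k,lab,st,ce=cv2.connectedComponentsWithStats(m)
  for i in range(1,k):
    if 200<st[i,4]<3000:
      x,y,w,h,_=st[i]
      print(n,st[i],'rim@60/65',atz(n,(x+w/2,y+h/2),60)[:2],atz(n,(x+w/2,y+h/2),65)[:2])
E
```

```text
[ 2.   0.5 -0.3] [ 561.2 -355.9  388.4] [-40.3  38.1  30.7  15.7 127.   45.9] 51.377552796562654 -78.46627999436006
[[-0.1  1.   0.2]
 [ 0.3  0.2 -0.9]
 [-0.9 -0.  -0.4]]
top [(0.74, array([341.8, 211. ]), array([ 522.2, -154.5]), array([ 522.1, -153.5]))]
top [(0.94, array([427.1, 192.1]))] [(0.68, array([380.3, 200.9]))]
top [222 156  35  34 907] rim@60/65 [638.7 149.9] [638.1 149.7]
top [328 195  34  34 824] rim@60/65 [ 518.4 -157.9] [ 518.3 -156.9]
top [158 199  35  34 961] rim@60/65 [515.5 339.3] [515.4 338.3]
top [  18  244   92   62 2925] rim@60/65 [346.6 672.4] [347.2 670.2]
side [(0.78, array([312.6, 178.8]), array([ 521.1, -177. ]), array([ 518.1, -171. ]))]
side [(0.95, array([328.8, 102.9])), (0.46, array([308.4, 181.1])), (0.24, array([278.8, 231.7]))] [(0.67, array([316.2, 145.4]))]
side [421 119  27  19 268] rim@60/65 [ 253.4 -746.1] [ 251.8 -736.7]
side [454 130  58  29 645] rim@60/65 [  52.3 -734.2] [  51.8 -724.9]
side [296 166  30  16 332] rim@60/65 [ 522.1 -162.8] [ 519.  -156.6]
side [216 199  32  29 711] rim@60/65 [624.6 170.4] [621.  174.8]
side [207 248  37  34 979] rim@60/65 [504.7 354.8] [501.7 358.2]
side [ 144  336  104   48 2146] rim@60/65 [378.7 623.4] [376.4 625.3]
```

```bash
cat >> h.py <<'E'
def rv(jaw,s=None):
    "rotvec world (deg) from now to tool-down with jaw at angle"
    j=np.radians(jaw); z=np.array([np.cos(j),np.sin(j),0]); x=np.array([0,0,-1.]); y=np.cross(z,x)
    return np.degrees((Ro.from_matrix(np.stack([x,y,z],1))*Ro.from_matrix(tool(s)).inv()).as_rotvec())
E
python3 - <<'E'
from h import *
np.set_printoptions(precision=1,suppress=True)
s=state();print(rv(11),rv(-79),np.array([590,30,150])-s['ee_pos'])
im6=cv2.imread('pics/t6.png')
h,e=tri(ray('top',[427.1,192.1]),ray('side',[328.8,102.9]));print('handle now',h,e)
E
```

```text
[-12.8 -19.2  88.1] [-20.4  -4.1  -0.8] [  29.9  382.  -242.9]
handle now [ 558.2 -324.5  265.1] 2.098875174497443
```

>>> drive_tool(
  plan=[
    [-1.3,-1.9,8.8,3,38,0,50],
    [-2.6,-3.8,17.6,6,76,0,50],
    [-3.8,-5.8,26.4,9,114,0,50],
    [-5.1,-7.7,35.2,12,152,0,50],
    [-6.4,-9.6,44,15,190,0,50],
    [-7.7,-11.5,52.9,18,229,0,50],
    [-9,-13.4,61.7,21,267,-40,50],
    [-10.2,-15.4,70.5,24,305,-80,50],
    [-11.5,-17.3,79.3,27,344,-140,50],
    [-12.8,-19.2,88.1,30,382,-200,50],
  ],
)

```text
time_s: 12.95
ee_pos: [588.8, 21.5, 205.0]
ee_rot: [-134.3, 89.9, -123.0]
force: [0.4, 0.1, -0.6]
gripper_width: 50.0
```

```bash
python3 - <<'E'
from h import *
np.set_printoptions(precision=1,suppress=True)
s=state();print(s['force'],s['ee_pos'],s['qpos'],s['gripper_width'],jawang(s),rv(11))
E
```

```text
[ 0.4  0.1 -0.6] [588.8  21.5 205. ] [  1.   18.8  85.2  -0.1  76.  -10.2] 50.040784466052855 11.262627993186008 [ 0.1 -0.1 -0.3]
```

>>> drive_tool(
  plan=[
    [0,0,0,0,5,-50,50],
    [0,0,0,0,8,-100,50],
    [0,0,0,0,8,-150,50],
    [0,0,0,0,8,-185,50],
    [0,0,0,0,8,-200,50],
    [0,0,0,0,8,-204,50],
    [0,0,0,0,8,-208,50],
  ],
)

```text
time_s: 13.82
ee_pos: [590.0, 29.3, -2.0]
ee_rot: [-48.7, 89.9, -37.5]
force: [0.4, -0.4, -0.2]
gripper_width: 50.0
```

>>> drive_tool(
  plan=[
    [0,0,0,0,0,-4,50],
    [0,0,0,0,0,-8,50],
    [0,0,0,0,0,-12,50],
  ],
)

```text
time_s: 14.2
ee_pos: [590.3, 29.4, -13.8]
ee_rot: [-38.4, 89.9, -27.2]
force: [-0.4, 0.0, -0.0]
gripper_width: 49.4
```

>>> drive_tool(
  plan=[
    [0,0,0,0,0,-3,50],
    [0,0,0,0,0,-6,50],
    [0,0,0,0,0,-9,50],
  ],
)

```text
time_s: 14.58
ee_pos: [590.3, 29.4, -23.0]
ee_rot: [-38.1, 89.9, -26.9]
force: [-0.1, -0.1, -0.1]
gripper_width: 49.8
```

>>> drive_tool(
  plan=[
    [0,0,0,0,0,-2,50],
    [0,0,0,0,0,-4,50],
    [0,0,0,0,0,-5,50],
  ],
)

```text
time_s: 14.95
ee_pos: [590.2, 29.4, -28.1]
ee_rot: [-39.7, 89.9, -28.5]
force: [0.4, 0.2, -0.0]
gripper_width: 50.0
```

>>> drive_tool(
  plan=[
    [0,0,0,0,0,-2,50],
    [0,0,0,0,0,-4,50],
    [0,0,0,0,0,-4,50],
  ],
)

```text
time_s: 15.32
ee_pos: [590.1, 29.4, -32.3]
ee_rot: [-44.3, 89.9, -33.1]
force: [-0.1, 0.3, 0.3]
gripper_width: 49.9
```

```bash
python3 - <<'E'
from h import *
np.set_printoptions(precision=1,suppress=True)
s=state();b=save('side','s7');t=np.array(s['ee_pos'])
u,v=proj('side',[590,29,20]).astype(int);print(u,v,t)
for z in(-32,0,5,10): print(z,[(proj('side',[590+k*.98-16*j*-.19,29+k*.19-16*j*.98*-1,z])-[u-40,v-40])*[8,6] for k in(-25,25) for j in (1,)])
c=b[v-40:v+40,u-40:u+40]
cv2.imwrite('pics/v7.png',cv2.resize(c,(640,480),interpolation=cv2.INTER_CUBIC)[:,:,::-1])
E
```

```text
265 203 [590.1  29.4 -32.3]
-32 [array([349.7, 335.7]), array([245.7, 312.6])]
0 [array([350.5, 294.5]), array([245.1, 271.5])]
5 [array([350.6, 287.9]), array([245., 265.])]
10 [array([350.7, 281.4]), array([244.9, 258.4])]
```

View pics/v7.png

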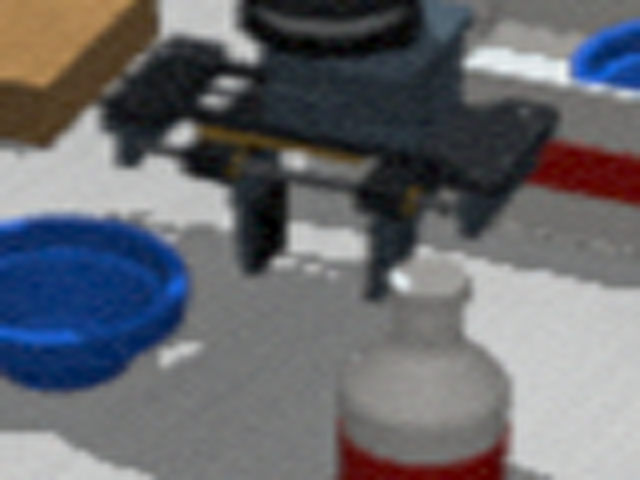

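>>> drive_tool(
  plan=[
    [0,0,0,0,0,-2,50],
    [0,0,0,0,0,-4,50],
    [0,0,0,0,0,-4,50],
  ],
)

```text
time_s: 15.75
ee_pos: [590.5, 29.4, -33.9]
ee_rot: [-33.2, 89.8, -22.0]
force: [-3.5, -0.1, 14.6]
gripper_width: 50.0
```

>>> drive_tool(
  plan=[
    [0,0,0,0,0,50,50],
    [0,0,0,0,0,100,50],
    [0,0,0,-1,30,140,50],
    [0,0,0,-2,75,140,50],
    [0,0,0,-2.5,112,140,50],
    [0,0,0,-2.5,112,140,50],
  ],
)

```text
time_s: 16.5
ee_pos: [587.7, 143.6, 106.1]
ee_rot: [-24.7, 89.8, -13.3]
force: [-0.4, -0.9, 0.5]
gripper_width: 49.8
```

```bash
python3 - <<'E'
from h import *
np.set_printoptions(precision=1,suppress=True)
s=state();print(s['force'],s['ee_pos'],s['gripper_width'],jawang(s))
im=save('wrist','w8')
for dz in(0,33.5):
  s2=dict(s);s2['ee_pos']=np.array(s['ee_pos'])+[0,0,dz]
  r=place_of('wrist','bowl_a_center');print(dz,[(q['p'],px(q['location']),atz('wrist',px(q['location']),30,s2)) for q in r])
  print('proj A mouth center',proj('wrist',[637,151,60],s2),'ring near',proj('wrist',[637-54*.98,151-54*.19,60],s2),proj('wrist',[637+54*.98,151+54*.19,60],s2))
  a=np.linspace(0,2*np.pi,40);P=np.array([proj('wrist',[637+54*np.cos(t),151+54*np.sin(t),60],s2) for t in a]).astype(int)
  cv2.polylines(im,[P],True,(255,0,0) if dz else (0,255,0),1)
cv2.imwrite('pics/v8.png',im[:,:,::-1])
E
```

```text
[-0.4 -0.9  0.5] [587.7 143.6 106.1] 49.78631305935481 11.433779101138178
0 [(0.93, array([323.9, 191.7]), array([640.8, 151.7,  30. ])), (0.86, array([476.1, 241.7]), array([792.1, 132.7,  30. ]))]
proj A mouth center [325.9 202.8] ring near [256.9 202.4] [394.1 203.1]
33.5 [(0.93, array([323.9, 191.7]), array([649.3, 143. ,  30. ])), (0.86, array([476.1, 241.7]), array([818.7, 121.8,  30. ]))]
proj A mouth center [318.8 190.5] ring near [257.2 190.1] [379.8 190.8]
```

View pics/v8.png

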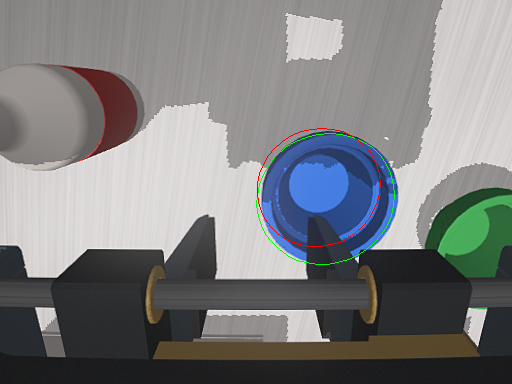

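>>> drive_tool(
  plan=[
    [0,0,0,2,-1.5,-35,50],
    [0,0,0,3,-2.5,-70,50],
    [0,0,0,3,-2.5,-92.5,50],
    [0,0,0,3,-2.5,-92.5,30],
    [0,0,0,3,-2.5,-92.5,10],
    [0,0,0,3,-2.5,-92.5,0],
    [0,0,0,3,-2.5,-92.5,0],
    [0,0,0,3,-2.5,-92.5,0],
    [0,0,0,3,-2.5,-92.5,0],
  ],
  grip_force=35,
)

```text
time_s: 17.77
ee_pos: [591.3, 138.3, 14.2]
ee_rot: [-35.7, 89.8, -24.4]
force: [-1.1, -0.2, 5.9]
gripper_width: 9.5
```

>>> drive_tool(
  plan=[
    [0,0,0,0,0,0,0],
    [0,0,0,0,0,0,0],
  ],
)

```text
time_s: 18.02
ee_pos: [591.3, 138.3, 14.3]
ee_rot: [-35.1, 89.8, -23.8]
force: [0.5, 0.2, 2.8]
gripper_width: 9.6
```

>>> drive_tool(
  plan=[
    [0,0,0,0,0,15,0],
    [0,0,0,0,0,40,0],
    [0,0,0,0,0,80,0],
    [0,0,0,0,0,125,0],
    [0,0,0,-5,-10,165,0],
    [0,0,0,-20,-40,176,0],
    [0,0,0,-35,-80,176,0],
    [0,0,0,-50,-120,176,0],
    [0,0,0,-66,-160,176,0],
    [0,0,0,-82,-200,176,0],
  ],
)

```text
time_s: 19.27
ee_pos: [508.2, -62.8, 190.6]
ee_rot: [-37.3, 89.8, -26.0]
force: [0.6, -1.1, -1.4]
gripper_width: 9.9
```

>>> drive_tool(
  plan=[
    [0,0,0,-15,-38,0,0],
    [0,0,0,-28,-70,0,0],
    [0,0,0,-38,-95,0,0],
    [0,0,0,-40,-104,0,0],
    [0,0,0,-40,-104,0,0],
  ],
)

```text
time_s: 19.9
ee_pos: [468.2, -166.6, 190.7]
ee_rot: [-27.2, 89.8, -16.0]
force: [-0.1, -0.3, -0.6]
gripper_width: 9.2
```

```bash
cat > look.py <<'E'
from h import *
import sys
np.set_printoptions(precision=1,suppress=True)
s=state();print(s['time_s'],s['force'],s['ee_pos'],s['gripper_width'],jawang(s),s['qpos'])
im=save('wrist',sys.argv[1]);t=np.array(s['ee_pos'])
j=np.radians(jawang(s));c=t+49.2*np.array([np.cos(j),np.sin(j),0]);rim=t[2]+33.5+13
a=np.linspace(0,2*np.pi,60)
def ring(cx,cy,z,r,col):
  P=np.array([proj('wrist',[cx+r*np.cos(q),cy+r*np.sin(q),z],s) for q in a]).astype(int);cv2.polylines(im,[P],True,col,1)
ring(c[0],c[1],rim,54,(255,0,0))
bz=float(sys.argv[4]);ring(float(sys.argv[2]),float(sys.argv[3]),bz,54,(0,255,0));ring(float(sys.argv[2]),float(sys.argv[3]),bz,46,(0,255,0))
print('held est centre',c,'rim',rim)
cv2.imwrite(f'pics/v_{sys.argv[1]}.png',im[:,:,::-1])
E
python3 look.py w9 518.5 -157 65
```

```text
19.9 [-0.1 -0.3 -0.6] [ 468.2 -166.6  190.7] 9.160330793911793 11.214468193040354 [-20.9  10.7  98.5   0.   70.6 -32.1]
held est centre [ 516.5 -157.   190.7] rim 237.21228297046179
```

View pics/v_w9.png

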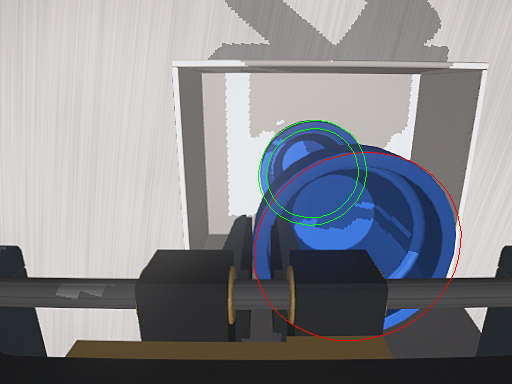

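```bash
cat > fit.py <<'E'
from h import *
import sys
from scipy.optimize import least_squares
np.set_printoptions(precision=1,suppress=True)
s=state();im=cv2.imread(f'pics/{sys.argv[1]}.png');t=np.array(s['ee_pos'])
m=cv2.inRange(cv2.cvtColor(im,cv2.COLOR_BGR2HSV),(103,120,35),(122,255,255))
print('right edge rows',[(y,int(np.where(m[y])[0].max())) for y in range(170,300,15) if m[y].any()])
print('top edge cols',[(x,int(np.where(m[:,x])[0].min())) for x in range(370,460,10) if m[:,x].any()])
print('left',[(y,int(np.where(m[y])[0].min())) for y in range(200,245,10) if m[y].any()])
pts=[(x,np.where(m[:,x])[0].min()) for x in range(372,450,4)]+[(np.where(m[y])[0].max(),y) for y in range(190,300,5)]
pts=np.array(pts,float)
a=np.linspace(0,2*np.pi,180)
def res(p,full=False):
  P=np.array([proj('wrist',[p[0]+54*np.cos(q),p[1]+54*np.sin(q),p[2]],s) for q in a]); 
  d=[np.min(np.linalg.norm(P-x,axis=1)) for x in pts]; return np.array(d)
r=least_squares(res,[t[0]+48,t[1]+9,t[2]+46],diff_step=1e-3,loss='soft_l1');print('held fit',r.x,np.abs(r.fun).mean(),'z fixed:')
r=least_squares(lambda p:res([p[0],p[1],t[2]+46.5]),[t[0]+48,t[1]+9],diff_step=1e-3,loss='soft_l1');print(r.x,np.abs(r.fun).mean())
E
python3 fit.py w9
```

```text
right edge rows [(170, 422), (185, 438), (200, 447), (215, 452), (230, 454), (245, 454), (260, 451), (275, 445)]
top edge cols [(370, 146), (380, 148), (390, 152), (400, 156), (410, 161), (420, 168), (430, 176), (440, 188), (450, 207)]
left [(200, 262), (210, 258), (220, 259), (230, 254), (240, 253)]Traceback (most recent call last):
  File "fit.py", line 10, in <module>
    pts=[(x,np.where(m[:,x])[0].min()) for x in range(372,450,4)]+[(np.where(m[y])[0].max(),y) for y in range(190,300,5)]
                                                                    ~~~~~~~~~~~~~~~~~~~~~^^
    return umr_maximum(a, axis, None, out, keepdims, initial, where)
ValueError: zero-size array to reduction operation maximum which has no identity
```

```bash
sed -i 's/range(190,300,5)/range(190,278,5)/' fit.py; sed -i '/^print(.right/d;/^print(.top/d;/^print(.left/d' fit.py; python3 fit.py w9
```

```text
Traceback (most recent call last):
  File "fit.py", line 13, in <module>
    r=least_squares(res,[t[0]+48,t[1]+9,t[2]+46],diff_step=1e-3,loss='soft_l1');print('held fit',r.x,np.abs(r.fun).mean(),'z fixed:')
  File "fit.py", line 11, in res
    P=np.array([proj('wrist',[p[0]+54*np.cos(q),p[1]+54*np.sin(q),p[2]],s) for q in a]);
                ~~~~^^^^^^^^^^^^^^^^^^^^^^^^^^^^^^^^^^^^^^^^^^^^^^^^^^^^^^
  File "h.py", line 21, in proj
    c,R,o=campose(n,s); K=np.array(c['intrinsics']); q=R.T@(np.array(P)-o); p=q[:2]/q[2]
          ~~~~~~~^^^^^
  File "h.py", line 5, in campose
    c=camera_info(n)
ValueError: time passes only in moves, steps and waits
```

```bash
cat > fit.py <<'E'
from h import *
import h, sys
np.set_printoptions(precision=1,suppress=True)
_s=state();C=campose('wrist',_s);h.campose=lambda n,s=None:C
t=np.array(_s['ee_pos']);im=cv2.imread(f'pics/{sys.argv[1]}.png')
m=cv2.inRange(cv2.cvtColor(im,cv2.COLOR_BGR2HSV),(103,120,35),(122,255,255))
pts=[(x,np.where(m[:,x])[0].min()) for x in range(376,446,4)]+[(np.where(m[y])[0].max(),y) for y in range(195,270,5)]
for dz in(36.5,41.5,46.5,51.5):
  Q=np.array([atz('wrist',p,t[2]+dz)[:2] for p in pts])
  A=np.c_[2*Q,np.ones(len(Q))];x=np.linalg.lstsq(A,(Q**2).sum(1),rcond=None)[0];r=np.sqrt(x[2]+x[:2]@x[:2])
  c=x[:2]
  for _ in range(100): c=c+(lambda d:((1-54/np.linalg.norm(d,axis=1))[:,None]*d).mean(0)*1.5)(Q-c)
  print(dz,'free',x[:2],r,'r54 centre',c,'rel TCP',c-t[:2],'rms',np.std(np.linalg.norm(Q-c,axis=1)-54))
E
python3 fit.py w9
```

```text
36.5 free [ 515.1 -160.7] 58.821419144966605 r54 centre [ 518.6 -156.6] rel TCP [50.3  9.5] rms 0.5998241664244943
41.5 free [ 513.2 -158.4] 57.071094061111914 r54 centre [ 515.4 -155.8] rel TCP [47.  10.3] rms 0.42221278620582214
46.5 free [ 511.2 -156.2] 55.320768977252065 r54 centre [ 512.2 -155.1] rel TCP [43.8 11.1] rms 0.2869305044587307
51.5 free [ 509.3 -153.9] 53.570443893384926 r54 centre [ 509.  -154.3] rel TCP [40.6 11.8] rms 0.2416621228528537
```

```bash
python3 - <<'E'
from h import *
np.set_printoptions(precision=1,suppress=True)
s=state();t=np.array(s['ee_pos'])
im=cv2.imread('pics/w9.png')
g=im[160:262,280:390].astype(int);m=(g[:,:,0]>190).astype(np.uint8)
k,l,st,ce=cv2.connectedComponentsWithStats(m)
i=1+np.argmax(st[1:,4]);print(st[i]+[280,160,0,0,0])
x,y,w,hh,_=st[i];uv=(280+x+w/2,160+y+hh/2)
for dz in(-9.5,-6): print(uv,atz('wrist',uv,t[2]+dz,s)-t, (w/339.7)*(204.7-dz))
b=save('side','s9')
u,v=proj('side',t+[48,9,20]).astype(int)
cv2.imwrite('pics/v_s9.png',cv2.resize(b[v-38:v+38,u-50:u+50],(800,600),interpolation=cv2.INTER_CUBIC)[:,:,::-1])
E
```

```text
[ 294  218   79   31 1592]
(np.float64(333.5), np.float64(233.5)) [50.2 -2.6 -9.5] 49.81395348837209
(np.float64(333.5), np.float64(233.5)) [49.1 -1.2 -6. ] 49.0
```

View pics/v_s9.png

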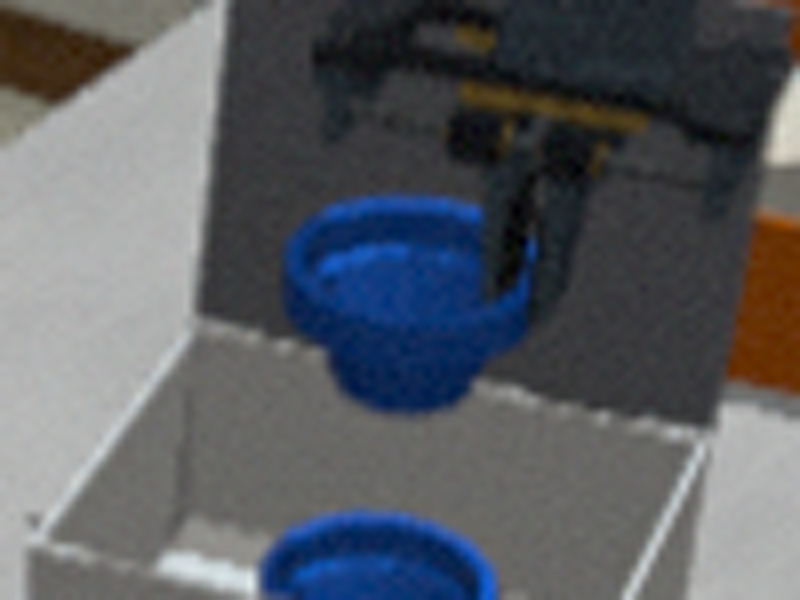

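>>> drive_tool(
  plan=[
    [0,0,0,2,-1,-35,0],
    [0,0,0,3,-1,-70,0],
    [0,0,0,3,-1,-100,0],
    [0,0,0,3,-1,-112,0],
    [0,0,0,3,-1,-122,0],
    [0,0,0,3,-1,-130,0],
  ],
)

```text
time_s: 20.75
ee_pos: [472.3, -166.9, 60.9]
ee_rot: [-27.5, 89.7, -16.2]
force: [-0.4, 0.3, -0.9]
gripper_width: 9.9
```

>>> drive_tool(
  plan=[
    [0,0,0,0,0,-4,0],
    [0,0,0,0,0,-8,0],
    [0,0,0,0,0,-12,0],
  ],
)

```text
time_s: 21.12
ee_pos: [472.5, -167.1, 49.0]
ee_rot: [-28.4, 89.7, -17.1]
force: [-1.3, -0.2, -2.1]
gripper_width: 9.8
```

>>> drive_tool(
  plan=[
    [0,0,0,0,0,-3,0],
    [0,0,0,0,0,-5,0],
  ],
)

```text
time_s: 21.38
ee_pos: [472.5, -167.1, 43.9]
ee_rot: [-28.5, 89.7, -17.1]
force: [-0.4, 0.4, -1.5]
gripper_width: 9.6
```

>>> drive_tool(
  plan=[
    [0,0,0,0,0,-2,0],
    [0,0,0,0,0,-4,0],
  ],
)

```text
time_s: 21.62
ee_pos: [472.1, -167.5, 41.3]
ee_rot: [-37.5, 89.7, -26.1]
force: [-7.7, 0.9, 20.9]
gripper_width: 9.7
```

>>> drive_tool(
  plan=[
    [0,0,0,0,0,0,26],
    [0,0,0,0,0,0,26],
    [0,0,0,0,0,0,26],
    [0,0,0,0,0,10,26],
    [0,0,0,0,0,30,26],
    [0,0,0,0,0,80,40],
    [0,0,0,0,0,130,50],
    [0,0,0,0,40,170,50],
    [0,0,0,0,90,170,50],
    [0,0,0,0,140,170,50],
  ],
)

```text
time_s: 22.88
ee_pos: [472.4, -26.2, 212.7]
ee_rot: [-29.6, 89.5, -18.3]
force: [0.5, 0.5, -0.4]
gripper_width: 49.9
```

```bash
python3 - <<'E'
from h import *
np.set_printoptions(precision=1,suppress=True)
s=state();print(s['time_s'],s['force'],s['ee_pos'],s['qpos'],s['gripper_width'],jawang(s))
im=save('top','t10');save('side','s10')
m=cv2.inRange(cv2.cvtColor(im,cv2.COLOR_RGB2HSV),(105,130,50),(120,255,255))
k,l,st,ce=cv2.connectedComponentsWithStats(m)
for q in st[1:]:
  if 200<q[4]<3000: print(q,atz('top',(q[0]+q[2]/2,q[1]+q[3]/2),87)[:2],atz('top',(q[0]+q[2]/2,q[1]+q[3]/2),60)[:2])
b=im[110:290,130:430];cv2.imwrite('pics/v_t10.png',cv2.resize(b,(800,480),interpolation=cv2.INTER_CUBIC)[:,:,::-1])
E
```

```text
22.875 [ 0.5  0.5 -0.4] [472.4 -26.2 212.7] [ -4.5   7.6  99.2  -0.1  72.8 -15.7] 49.93553430678573 11.286395683815938
[328 195  37  18 507] [ 540.7 -157.4] [ 541.8 -163.1]
[158 199  35  34 961] [514.9 334.1] [515.5 339.3]
[  18  244   92   62 2926] [349.7 660.1] [346.6 672.4]
```

View pics/v_t10.png

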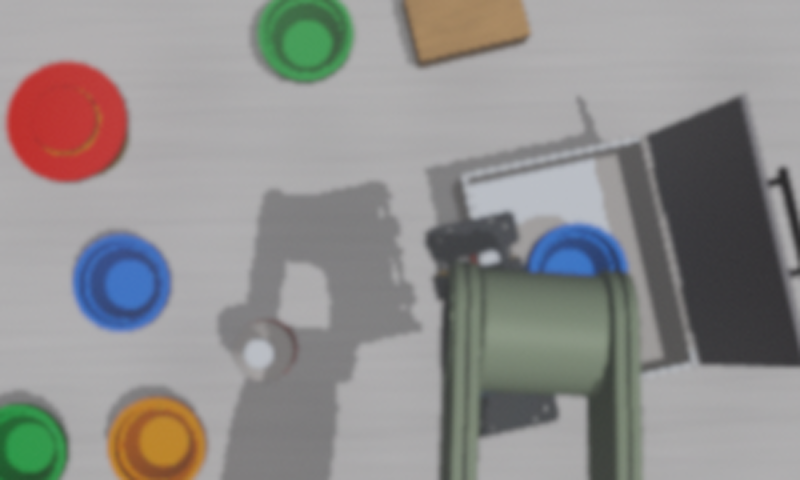

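>>> drive_tool(
  plan=[
    [0,0,0,0,45,5,50],
    [0,0,0,0,95,5,50],
    [0,0,0,0,145,5,50],
    [0,0,0,-1,195,5,50],
    [0,0,0,-2,245,5,50],
    [0,0,0,-3,290,5,50],
    [0,0,0,-4,325,-10,50],
    [0,0,0,-4,348,-50,50],
    [0,0,0,-4,356,-90,50],
    [0,0,0,-4,356,-106,50],
  ],
)

```text
time_s: 24.22
ee_pos: [467.1, 331.4, 104.0]
ee_rot: [-59.9, 89.8, -48.3]
force: [0.0, -0.3, -0.1]
gripper_width: 50.3
```

```bash
cat > bowlfit.py <<'E'
from h import *
import h, sys
np.set_printoptions(precision=1,suppress=True)
_s=state();t=np.array(_s['ee_pos']);print(_s['time_s'],t,_s['gripper_width'],jawang(_s),rv(11,_s),_s['qpos'])
im=save('wrist',sys.argv[1]);z=float(sys.argv[2])
C=campose('wrist',_s);h.campose=lambda n,s=None:C
print([(round(q['p'],2),atz('wrist',px(q['location']),z-30)) for q in place_of('wrist','bowl_a_center')])
m=cv2.inRange(cv2.cvtColor(im,cv2.COLOR_RGB2HSV),(103,120,35),(122,255,255))
k,l,st,ce=cv2.connectedComponentsWithStats(m);i=1+np.argmax(st[1:,4]);print(st[i]);m=(l==i)
x0,y0,w,hh,_=st[i]
pts=[(x,np.where(m[:,x])[0].min()) for x in range(x0+w//4,x0+3*w//4,3)]
for y in range(y0+hh//5,y0+int(hh*.55),3): r=np.where(m[y])[0]; pts+=[(r.min(),y),(r.max()+1,y)]
Q=np.array([atz('wrist',p,z)[:2] for p in pts])
c=Q.mean(0)
for _ in range(300): c=c+(lambda d:((1-54/np.linalg.norm(d,axis=1))[:,None]*d).mean(0)*1.5)(Q-c)
print('rim centre',c,'rms',np.std(np.linalg.norm(Q-c,axis=1)-54))
E
python3 bowlfit.py w11 60
```

```text
24.225 [467.1 331.4 104. ] 50.28277076819393 11.65317938901288 [ 0.2  0.2 -0.7] [34.4 21.4 96.5 -0.3 62.1 22.8]
[(0.98, array([337.4, 302.6,  30. ]))]
[  259   127   137   132 12822]
rim centre [515.7 342.8] rms 0.8193542913081094
```

>>> drive_tool(
  plan=[
    [0,0,0,0,0.5,-35,50],
    [0,0,0,0,0.5,-70,50],
    [0,0,0,0,0.5,-90.5,50],
    [0,0,0,0,0.5,-90.5,30],
    [0,0,0,0,0.5,-90.5,10],
    [0,0,0,0,0.5,-90.5,0],
    [0,0,0,0,0.5,-90.5,0],
    [0,0,0,0,0.5,-90.5,0],
    [0,0,0,0,0.5,-90.5,0],
    [0,0,0,0,0.5,-90.5,0],
  ],
  grip_force=35,
)

```text
time_s: 25.58
ee_pos: [467.6, 331.7, 15.1]
ee_rot: [-42.0, 89.7, -30.4]
force: [0.2, -0.1, 4.8]
gripper_width: 9.7
```

>>> drive_tool(
  plan=[
    [0,0,0,0,0,15,0],
    [0,0,0,0,0,40,0],
    [0,0,0,0,0,80,0],
    [0,0,0,0,0,130,0],
    [0,0,0,0,0,180,0],
    [0,0,0,0,0,220,0],
    [0,0,0,0,-15,240,0],
    [0,0,0,0,-50,245,0],
    [0,0,0,0,-90,245,0],
    [0,0,0,0,-130,245,0],
  ],
)

```text
time_s: 26.82
ee_pos: [467.1, 200.6, 260.5]
ee_rot: [-41.8, 89.7, -30.2]
force: [0.1, -0.8, -1.3]
gripper_width: 9.9
```

>>> drive_tool(
  plan=[
    [0,0,0,1,-42,0,0],
    [0,0,0,1,-86,0,0],
    [0,0,0,2,-130,0,0],
    [0,0,0,2,-175,0,0],
    [0,0,0,3,-220,0,0],
    [0,0,0,4,-265,-15,0],
    [0,0,0,5,-310,-40,0],
    [0,0,0,5,-345,-60,0],
    [0,0,0,5,-368,-70,0],
    [0,0,0,5,-368,-70,0],
  ],
)

```text
time_s: 28.08
ee_pos: [471.3, -168.3, 189.9]
ee_rot: [-49.4, 89.9, -37.9]
force: [-0.7, 0.4, -1.0]
gripper_width: 9.5
```

```bash
sed -i '2,3s/^import h, sys/import h, sys/' fit.py; python3 look.py w12 518.5 -157 87; python3 fit.py w12
```

```text
28.075 [-0.7  0.4 -1. ] [ 471.3 -168.3  189.9] 9.538198995057629 11.489880089870432 [-20.9  11.1  98.1  -0.   70.6 -32.4]
held est centre [ 519.5 -158.5  189.9] rim 236.4287633654409
36.5 free [ 518.8 -161.9] 58.36166645038813 r54 centre [ 521.9 -158.2] rel TCP [50.2  9.2] rms 0.6005380543164643
41.5 free [ 516.8 -159.7] 56.62445990366491 r54 centre [ 518.7 -157.5] rel TCP [47. 10.] rms 0.4450193933704597
46.5 free [ 514.9 -157.4] 54.88725335694674 r54 centre [ 515.5 -156.7] rel TCP [43.7 10.7] rms 0.3412776799322487
51.5 free [ 512.9 -155.2] 53.150046810218214 r54 centre [ 512.3 -155.9] rel TCP [40.5 11.5] rms 0.32077931323123743
```

>>> drive_tool(
  plan=[
    [0,0,0,0.5,0.5,-35,0],
    [0,0,0,1,1,-70,0],
    [0,0,0,1,1,-90,0],
    [0,0,0,1,1,-102,0],
    [0,0,0,1,1,-112,0],
    [0,0,0,1,1,-118,0],
  ],
)

```text
time_s: 28.88
ee_pos: [473.2, -166.3, 72.7]
ee_rot: [-33.5, 89.7, -21.9]
force: [-1.0, -1.2, -1.3]
gripper_width: 9.5
```

>>> drive_tool(
  plan=[
    [0,0,0,0,0,-3,0],
    [0,0,0,0,0,-6,0],
  ],
)

```text
time_s: 29.12
ee_pos: [473.6, -166.4, 67.0]
ee_rot: [-33.1, 89.7, -21.5]
force: [-0.7, -0.3, -0.2]
gripper_width: 9.7
```

>>> drive_tool(
  plan=[
    [0,0,0,-0.5,-0.5,-3,0],
    [0,0,0,-1,-1,-5,0],
  ],
)

```text
time_s: 29.38
ee_pos: [472.8, -167.5, 64.1]
ee_rot: [-31.9, 89.6, -20.3]
force: [-6.4, 3.0, 23.0]
gripper_width: 9.3
```

>>> drive_tool(
  plan=[
    [0,0,0,0,0,-2,0],
    [0,0,0,0,0,-3,0],
  ],
)

```text
time_s: 29.62
ee_pos: [472.9, -167.6, 64.1]
ee_rot: [-30.7, 89.6, -19.1]
force: [-7.8, 2.6, 24.8]
gripper_width: 9.6
```

>>> drive_tool(
  plan=[
    [0,0,0,0,0,0,26],
    [0,0,0,0,0,0,26],
    [0,0,0,0,0,0,26],
    [0,0,0,0,0,10,26],
    [0,0,0,0,0,30,26],
    [0,0,0,0,0,80,40],
    [0,0,0,-10,20,130,50],
    [0,0,0,-20,60,160,50],
    [0,0,0,-40,110,170,50],
    [0,0,0,-60,160,170,50],
  ],
)

```text
time_s: 30.88
ee_pos: [413.0, -6.3, 235.7]
ee_rot: [-23.9, 89.4, -12.4]
force: [0.6, 0.8, 0.6]
gripper_width: 50.4
```

>>> drive_tool(
  plan=[
    [0,0,0,-10,50,0,50],
    [0,0,0,-20,100,0,50],
    [0,0,0,-30,150,0,50],
    [0,0,0,-30,150,0,50],
  ],
)

```text
time_s: 31.38
ee_pos: [382.3, 146.3, 236.2]
ee_rot: [-19.4, 89.4, -7.5]
force: [0.0, -0.5, 0.2]
gripper_width: 50.0
```

```bash
python3 - <<'E'
from h import *
np.set_printoptions(precision=1,suppress=True)
s=state();print(s['time_s'],s['force'],s['ee_pos'])
a=save('top','t13');b=save('side','s13')
for n,im in(('top',a),('side',b)):
  m=cv2.inRange(cv2.cvtColor(im,cv2.COLOR_RGB2HSV),(105,130,50),(120,255,255))
  k,l,st,ce=cv2.connectedComponentsWithStats(m)
  for q in st[1:]:
    if 200<q[4]<3000: print(n,q,atz(n,(q[0]+q[2]/2,q[1]+q[3]/2),109)[:2])
  print(n,[(round(q['p'],2),px(q['location'])) for q in place_of(n,'lid_handle')[:1]])
  a0=np.linspace(0,2*np.pi,8,endpoint=False)
P=[proj('side',[518.5+54*np.cos(q),-157+54*np.sin(q),109]) for q in a0];print('side expect rim bbox',np.min(P,0),np.max(P,0))
P=[proj('top',[518.5+54*np.cos(q),-157+54*np.sin(q),109]) for q in a0];print('top expect rim bbox',np.min(P,0),np.max(P,0))
cv2.imwrite('pics/v_end.png',np.hstack([cv2.resize(a[60:300,120:440],(400,300)),cv2.resize(b[80:230,210:410],(400,300),interpolation=cv2.INTER_CUBIC)])[:,:,::-1])
E
```

```text
31.375 [ 0.  -0.5  0.2] [382.3 146.3 236.2]
top [ 329  194   38   36 1066] [ 517.1 -156.4]
top [  18  244   92   62 2932] [352.2 650. ]
top [(0.67, array([427.4, 191.8]))]
side [ 297    0   73   60 2317] [ 1127.4 -1507.2]
side [ 409    0   76   27 1024] [  647.8 -2298.5]
side [459  62  37  66 934] [  166.4 -1075.9]
side [ 343   68  122   53 2627] [ 446.6 -880.4]
side [390 111  58  27 581] [ 299.5 -649.9]
side [299 163  17  17 216] [ 509.  -108.3]
side [ 144  336  104   48 2146] [356.1 641.8]
side [(0.76, array([329.1, 100.2]))]
side expect rim bbox [297.2 155.6] [326.8 172.8]
top expect rim bbox [329.2 192.4] [367.1 230.7]
```

View pics/v_end.png

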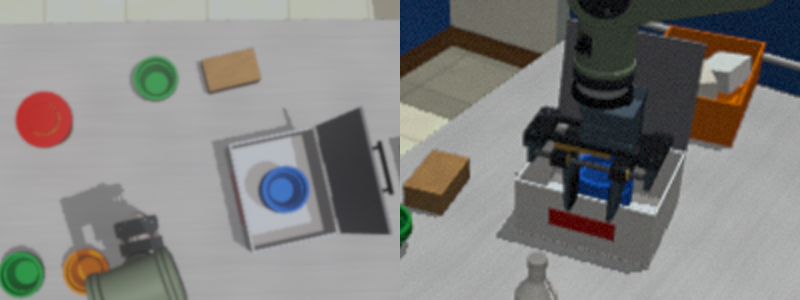

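```bash
python3 -c "
from workcell import env; print(env.job_done())"
```

```text
the job is handed in; nothing more can be done
None
```

I opened the lid to its stop and nested both loose blue bowls into the bowl in the tub. I handed the job in at about 31 s of the 72 s allowed, and no verdict was reported.

**Lid:** I swung it by the handle until the force rose to about 23 N with no further movement. Its handle was within about 0.3 px of the same place in the last top picture. Triangulation put the handle at z = 265 mm against an expected 278 mm. The two camera rays missed each other by 2 mm.

**Bowls:** Each was lowered until it made contact at about 21 to 25 N, then released. The second bowl seated 22.8 mm above the first. Allowing for the 0.8 mm difference in grip height, that is the 22 mm expected per bowl. In the last top picture the stack's rim matches an upright, fully seated stack with its rim at 109 mm, to within about 2 px. The final side picture could not confirm this, because the gripper hid the stack.

**Bystanders:** The carton, bucket and bottle look undisturbed in the last pictures. I did not measure their positions again.

**Disagreements:**
- **Finger length:** The fingers end about 33 mm short of the stated TCP. My first try at the handle therefore closed above it, without touching anything. I measured the offset by touching the table and corrected for it.
- **Held-bowl position:** The wrist-camera rim fit put each held bowl about 4 mm from where the grip geometry said. I used a compromise, and both bowls seated within the play.

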